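# Ready the telescopic oven brush: free the collar, pull the pole to its second stop

## Task

Get the telescopic oven brush in its dock ready: first swing the collar lever until its arm lies over the middle of the index fork. Then squeeze in the push button on the side of the hand grip and, keeping it in, pull the pole up past its first stop to the second stop, the end of its travel. Finish holding the grip there with the button still squeezed, the lever still over the fork and the other things on the table undisturbed.

Things in the scene. Friction and masses are not known exactly. Their poses are not given: they have to be found in the camera images.
- brush: Fixed steel dock disc, 140 mm across, 13 mm thick, with a wooden brush head clipped on it (113 mm long along y, bristles down) and an upright sleeve 34 mm across up to 123 mm. Origin on the table on the pole's axis; z up. The index fork points along its -x (more or less towards the robot), the push button looks to its +y.
- fork (a point): Middle of the index fork, 45 mm from the pole's axis along the brush's -x, 125 mm high: two thin black prongs, from 22 to 68 mm from the axis, 13 mm apart inside, fixed to the sleeve. The lever arm passes above them.
- lever (a joint): Angle (rad) of the collar lever about the upright pole, growing anticlockwise from above; travel 0 to 2.2, starts at 0 to 0.45. At 1.2 the arm lies over the fork, along the brush's -x: released. At reading q it points at pi - 1.2 + q from the brush's x axis. Friction holds it where left (1.2 N at the knob). More than about 0.2 away from 1.2 the collar blocks the pole.
- lever_knob (a point): Point on the upright black knob at the lever's free end, 100 mm from the pole's axis, 170 mm high. The knob is a round post, 14 to 20 mm across (18 mm at this point), standing from 132 to 185 mm. The lever arm under it is 9 mm wide, at 132 to 140 mm height.
- pole (a joint): How far the inner tube is pulled up (m): 0 home, first stop 0.050, second stop 0.100, the solid end of its travel. With the button out a spring dog locks it at each of these; with the button in it passes freely, and drops if let go. Pulling it takes about 4 N.
- grip (a point): Centre of the hand grip on the tube, on the pole's axis, 180 mm high when home, rising with the pole; axes as the brush's. A grey block 34 mm (x) by 36 mm (y) by 48 mm high with a small cap, top 29 mm above this point. Across y, over button and plain ribbed side, it is 43 mm wide with the button out, 38 mm with it in.
- button (a joint): How far the button is pressed in (m): 0 out, 0.005 fully in. A black pad 22 mm wide, 30 mm high on the grip's +y side at the height of point grip, face 25 mm from the axis, moving towards the axis. Spring: 2 N to start, 6 N fully in. The lock is free from about 0.0042.
- tub: Bystander: white round tub with lid, 73 mm across, 64 mm high. Origin under its centre.
- shaker: Bystander: steel flour shaker, 72 mm across, 88 mm high. Origin under its centre.
- mould: Bystander: steel ring mould, 69 mm across, 32 mm high. Origin under its centre.

How it is judged:
On the way, in this order (a step that is already met when the one before it is completed fails the run):
1. the lever lies over the index fork while the pole is still home (value of joint lever between 1.05 and 1.35 rad and value of joint pole below 0.008 m), for 0.2 s.
2. the button is squeezed in between the fingers, with the pole still home (value of joint button above 0.0038 m and contact force between the fingers and button above 2 N and value of joint pole below 0.01 m), for 0.1 s.
At the end, for the whole second after the job is handed in: The robot still holds the grip: the pole is out to the second stop (pole joint above 95 mm of 100), at rest, the button squeezed in between the fingers (above 3.8 mm of 5, fingers pressing on button and grip with over 3 N), and the lever is still over the fork (1.05 to 1.35 rad) (value of joint lever between 1.05 and 1.35 rad and value of joint pole above 0.095 m and value of joint button above 0.0038 m and contact force between the fingers and button above 3 N and contact force between the fingers and pole above 3 N and velocity of joint pole below 0.02 m/s); the arm keeps its last pose, push and grip.
It fails at once if a bystander (tub, shaker or ring mould) is pushed more than 25 mm or tipped (distance of any of tub, shaker, mould from where it was at the start of the episode above 0.025 m or angle between any of tub, shaker, mould's own z axis and vertical above 0.5 rad).
It also fails if it takes over 45 s, if anything falls off the work surface, if the arm or the gripper's body presses on something with over 40 N, if the wrist force passes 120 N, or if a joint passes its speed limit or range.

## Robot

A 6-joint arm with a two-finger parallel gripper is mounted at the origin on the work surface; the furniture and walls round the work are solid. World frame = base frame: x ahead of the robot, y to its left, z up, the work surface at z = 0. Lengths are in m, angles in rad, forces in N, time in s.
With the tool pointing down it reaches from about 0.375 to 0.9 m from the base axis. Payload 3.1 kg.
Tool frame: the origin (TCP) lies between the finger pads; the fingertips stand 11 mm ahead of it and the grasp point (between the pads) lies 8 mm behind it; z points along the fingers, y is the direction in which the jaws open and shut (so a half turn about z gives the same grasp; the last joint's range is limited). The gripper opens to 85 mm and grips with 20 to 120 N. Pads are 22 mm wide; open, the fingers measure 114 mm over their backs; the gripper's body (76 mm by 85 mm) begins 54 mm behind the grasp point. The pads swing forward as they close: fully open they stand 13 mm farther back than shut.
Start: joints at [1.044, 0.527, 1.433, -0, 1.181, -0.178], TCP at [0.213, 0.588, 0.242] pointing down, gripper open.
Joint ranges: [-3.08, 3.08], [-0.75, 2.2], [0.22, 2.44], [-1.43, 4.57], [0, 2.65], [-2.85, 2.85]. Speed limits (rad/s): [2.79, 2.79, 3.14, 3.14, 3.14, 3.14].

## Interface

Orientations are given as a unit quaternion [x, y, z, w].
In Python, from station import manip gives the robot as it stands.
- The arm moves only by the tool move_arm, never from a script. Its argument "deltas" is a list of rows, each a list of 5 numbers: the shift along the tool's x, y, z in units of 40 cm (1.0 is 40 cm), then the turn about the tool's z in units of 0.5 rad (1.0 is 0.5 rad), then the opening in per cent of the stroke, from 0 (shut) to 100 (fully open). In form: [[x, y, z, twist, grip], ...]. A call has exactly 8 rows; each row is the pose to reach, as a shift and turn from the pose commanded when the call began, along the tool's axes at that moment; what a row does not reach only later rows make up. A row lasts 1/12 s, in which the tool goes at most 41.7 mm and 7.16 degrees, less where a joint would pass 70% of its speed; a pose out of reach is approached as far as the arm can. A call with a number of a shift or a turn outside -1 to 1 is refused whole. A call with a gripper value outside its range is refused whole. The fingers move at their own pace and stop on an object; "force" is the grip in N (left out, the last holds). Time passes only in rows, so rows that repeat a pose let the fingers close, or fill a call up. It gives the time, the measured TCP pose, the force and the opening at its end, in the units of the state.
- manip.sense(): the state, without advancing time (a new reading comes with each control period).
- manip.snapshot(name): name is "side" or "top"; returns (picture, depth): 420x560x3 uint8, red, green, blue; 420x560 float32, m along the optical axis (not along the pixel's ray), 0 where there is no reading.
- manip.get_calibration(name): a dict with "vfov" (degrees; the focal length in pixels is half the picture's height over the tangent of half this angle, whatever the lens; pixels are square), "cx", "cy" (the principal point, pixels), "pose" (4x4, takes a point from camera to world coordinates). Camera axes: x right, y down, z forward; pixel columns grow to the right and rows downward; lengths in m; the calibration is good to about 2 mm. A picture is of the moment at which its call begins. get_calibration takes no time and is no camera call.
- manip.sign_off(): hands the job in, once; it reports no verdict.
The state is a dict: "t": time; "q": joint angles; "qd": joint speeds; "tau": joint torques, N m; "tcp_pos": TCP position; "tool_rot": TCP orientation; "force": force on the tool from outside, world axes, zero at the start; "ft_torque": the same for the moment, N m; "finger_gap": opening from 0.0 (shut) to 1.0 (fully open).
Only numpy, scipy, OpenCV 4.12 (cv2) and the standard library are available. Lean on these libraries where they do the work, as an engineer would, in place of code of your own. Each camera call takes 0.05 s, during which the arm holds its last target.

## Working session

There is one attempt and no reset: what is moved stays moved. The work goes in short steps, Python scripts to look and compute and a tool call to move; the robot and the scene stay as the last step left them, time stands still between calls to the robot, and variables do not carry over. Pictures are saved under pics/ and viewed, and the job is handed in when it is done.

Besides the shell and the picture viewer there is one more tool, called after "Emit:" as a command line: name --pt "numbers of a row" for each row, then --argument value for the rest. move_arm: Moves the arm, as the interface text tells. Its arguments: {"type":"object","properties":{"deltas":{"type":"array","items":{"type":"array","items":{"type":"number"}}},"force":{"type":"number"}},"required":["deltas"]}

```bash
mkdir -p pics; ls; python3 - <<'E'
from station import manip
import cv2,numpy as np
s=manip.sense();print(s)
for n in("side","top"):
    p,d=manip.snapshot(n);c=manip.get_calibration(n);print(n,c)
    cv2.imwrite(f"pics/{n}0.png",p[:,:,::-1]);np.save(f"{n}0d.npy",d);np.save(f"{n}0p.npy",p)
E
```

```text
pics
{'t': 0.0, 'q': array([ 1.04449110e+00,  5.28492064e-01,  1.43390546e+00,  4.22835914e-05,
        1.18140577e+00, -1.78490662e-01]), 'qd': array([-0.00047738,  0.00048239, -0.00042771,  0.00069097, -0.00194268,
        0.00077869]), 'tau': array([ 7.39064162e-04, -4.42338717e+01, -1.78026634e+01, -2.50006462e-05,
        8.35172483e-03, -6.43607876e-06]), 'tcp_pos': array([0.21262902, 0.58698035, 0.24131668]), 'tool_rot': array([ 1.73039827e-01,  9.84914208e-01, -1.03065219e-03, -3.99850955e-04]), 'force': array([ 0.21863954,  0.78824966, -0.1185608 ]), 'ft_torque': array([ 0.03566041, -0.06225926,  0.01332208]), 'finger_gap': 1.003856320663065}
side {'vfov': 45.20897314617486, 'cx': 274.6106191431918, 'cy': 208.1832009149049, 'pose': array([[ 0.22544717, -0.74853231,  0.62359679, -0.04718955],
       [-0.97406839, -0.16064   ,  0.1593285 , -0.01585096],
       [-0.01908794, -0.64334608, -0.76533749,  0.90314692],
       [ 0.        ,  0.        ,  0.        ,  1.        ]])}
top {'vfov': 54.44331552998345, 'cx': 278.72901880175453, 'cy': 210.0073352051758, 'pose': array([[ 3.99917642e-02, -9.79075708e-01,  1.99527987e-01,
         3.82470397e-01],
       [-9.99199934e-01, -3.91085742e-02,  8.36731355e-03,
         1.16599517e-01],
       [-3.88978371e-04, -1.99702975e-01, -9.79856403e-01,
         9.65600940e-01],
       [ 0.00000000e+00,  0.00000000e+00,  0.00000000e+00,
         1.00000000e+00]])}
```

View pics/side0.png

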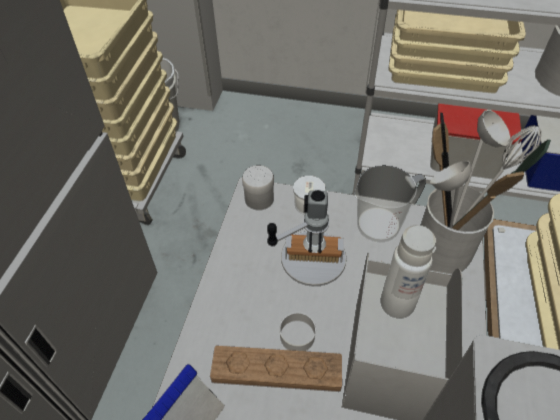

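View pics/top0.png

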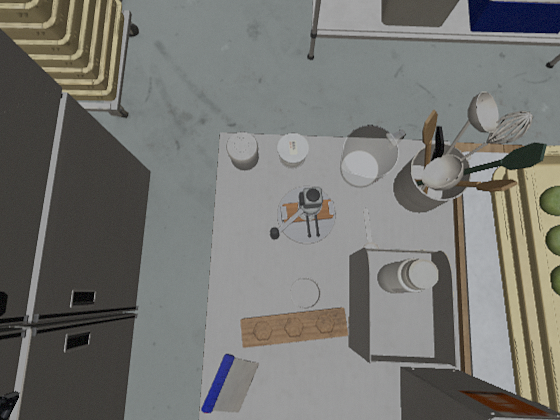

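```bash
cat > h.py <<'E'
import numpy as np,cv2
from station import manip
def cal(n):
    c=manip.get_calibration(n);f=210/np.tan(np.radians(c['vfov']/2));return f,c['cx'],c['cy'],c['pose']
def ray(n,u,v):
    f,cx,cy,P=cal(n);d=P[:3,:3]@np.array([(u-cx)/f,(v-cy)/f,1]);return P[:3,3],d
def onz(n,u,v,z):
    o,d=ray(n,u,v);return o+d*(z-o[2])/d[2]
def pts(n,D):
    f,cx,cy,P=cal(n);v,u=np.mgrid[:420,:560]
    X=np.stack([(u-cx)/f*D,(v-cy)/f*D,D],-1);return X@P[:3,:3].T+P[:3,3]
def proj(n,p):
    f,cx,cy,P=cal(n);c=P[:3,:3].T@(np.array(p)-P[:3,3]);return c[0]/c[2]*f+cx,c[1]/c[2]*f+cy
E
python3 - <<'E'
from h import *
for n,(a,b,c,d) in(("side",(160,360,220,360)),("top",(120,320,220,360))):
    p=np.load(n+"0p.npy")[a:b,c:d,::-1]
    cv2.imwrite(f"pics/{n}0z.png",cv2.resize(p,None,fx=4 if 0 else 3,fy=3,interpolation=cv2.INTER_CUBIC)[:600])
    D=np.load(n+"0d.npy");X=pts(n,D)
    z=X[...,2]
    for lo,hi,l in((.2,.25,'cap'),(.15,.19,'160-190'),(.142,.155,'a'),(.128,.145,'lev'),(.08,.1,'shk'),(.055,.07,'tub'),(.025,.035,'mould'),(.01,.0145,'disc')):
        m=(z>lo)&(z<hi)&(D>0)&(X[...,0]>.3)&(X[...,0]<.7)&(X[...,1]>-.02)&(X[...,1]<.3)
        if m.sum():
            nn,lab,st,ce=cv2.connectedComponentsWithStats(m.astype(np.uint8))
            for i in range(1,nn):
                if st[i,4]>8:
                    q=X[lab==i];print(n,l,st[i],q.mean(0).round(4),q.min(0).round(3),q.max(0).round(3))
E
```

```text
side cap [308 190  19  15 233] [0.5642 0.0592 0.2049] [0.55  0.041 0.2  ] [0.585 0.077 0.211]
side 160-190 [304 204  23  16 250] [0.5526 0.0594 0.1739] [0.548 0.039 0.152] [0.562 0.082 0.19 ]
side 160-190 [267 223  10  18 137] [0.4942 0.1296 0.1733] [0.489 0.121 0.15 ] [0.505 0.139 0.186]
side a [304 213  25  14 151] [0.5564 0.0579 0.1447] [0.544 0.036 0.142] [0.58  0.083 0.155]
side a [267 236   9   8  38] [0.493  0.1304 0.1476] [0.487 0.124 0.142] [0.499 0.139 0.155]
side lev [354 177   7  24  47] [ 0.6666 -0.0086  0.1326] [ 0.639 -0.019  0.128] [ 0.7   -0.004  0.137]
side lev [267 213  62  34 462] [0.5352 0.0829 0.1391] [0.487 0.036 0.128] [0.58  0.14  0.145]
side shk [242 175  30  13 240] [0.6879 0.2138 0.0845] [0.672 0.181 0.08 ] [0.7   0.248 0.09 ]
side shk [357 199   3  10  17] [ 0.6661 -0.0162  0.0885] [ 0.658 -0.02   0.081] [ 0.679 -0.012  0.098]
side shk [307 233   3   7  14] [0.5576 0.0718 0.0914] [0.555 0.069 0.081] [0.561 0.074 0.1  ]
side shk [321 233   3   8  14] [0.5618 0.0441 0.0916] [0.558 0.043 0.082] [0.567 0.046 0.1  ]
side shk [312 236   7   8  45] [0.5523 0.056
[... 4030 characters left out ...]
54 0.071 0.029] [0.395 0.092 0.035]
top mould [240 309 100  25 871] [0.3232 0.079  0.0267] [ 0.3   -0.02   0.025] [0.353 0.201 0.032]
top disc [277 187  33  40 256] [0.5993 0.1008 0.0123] [0.539 0.054 0.01 ] [0.636 0.129 0.014]
top disc [322 192   8   8  32] [0.6143 0.0156 0.012 ] [0.608 0.005 0.01 ] [0.625 0.022 0.014]
top disc [283 215  52  29 637] [0.5296 0.0518 0.0125] [ 0.5   -0.007  0.01 ] [0.57  0.113 0.014]
top disc [321 322   6   6  18] [0.3186 0.0122 0.0132] [0.312 0.008 0.011] [0.323 0.019 0.014]
top disc [294 324   4   6  11] [0.3118 0.0763 0.0137] [0.305 0.073 0.012] [0.316 0.08  0.014]
top disc [291 326   4   6   9] [0.3064 0.0838 0.0137] [0.301 0.079 0.012] [0.311 0.086 0.014]
```

```bash
python3 - <<'E'
import cv2
print(cv2.imread("pics/side0z.png").shape)
E
```

```text
(600, 420, 3)
```

View pics/side0z.png

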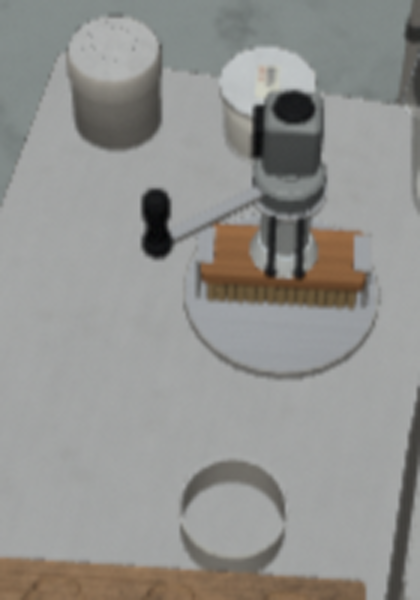

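View pics/top0z.png

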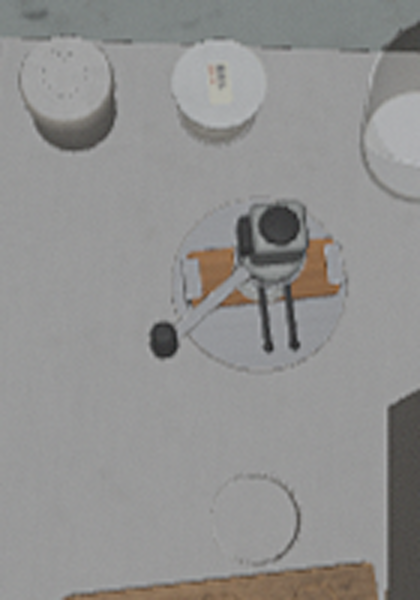

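```bash
python3 - <<'E'
from h import *
for u,v in((309.3,236.7),(318.3,235.7)): print('tip',onz('top',u,v,.125))
for n in('side','top'):
    p=np.load(n+"0p.npy").astype(int);D=np.load(n+"0d.npy");X=pts(n,D)
    hsv=cv2.cvtColor(p.astype(np.uint8),cv2.COLOR_RGB2HSV)
    # wooden head
    m=(hsv[...,1]>120)&(X[...,2]>.03)&(X[...,2]<.07)&(abs(X[...,0]-.568)<.08)&(abs(X[...,1]-.06)<.08)
    q=X[m];r=cv2.minAreaRect(q[:,:2].astype(np.float32)*1000);print(n,'head',q[:,:2].mean(0),r)
    # grip top face
    m=(X[...,2]>.198)&(X[...,2]<.206)&(abs(X[...,0]-.568)<.03)&(abs(X[...,1]-.06)<.03)
    print(n,'gripface',m.sum(),cv2.minAreaRect(X[m][:,:2].astype(np.float32)*1000))
    m=(p.sum(-1)<120)&(X[...,2]>.206)&(X[...,2]<.215)&(abs(X[...,0]-.568)<.03)
    print(n,'cap',m.sum(),cv2.minEnclosingCircle(X[m][:,:2].astype(np.float32)*1000),X[m].mean(0))
    m=(X[...,2]>.009)&(X[...,2]<.0145)&(np.hypot(X[...,0]-.568,X[...,1]-.06)<.08)
    print(n,'disc',cv2.minEnclosingCircle(X[m][:,:2].astype(np.float32)*1000))
    m=(X[...,2]>.181)&(X[...,2]<.19)&(np.hypot(X[...,0]-.497,X[...,1]-.13)<.02)
    print(n,'knobtop',m.sum(),X[m].mean(0),cv2.minEnclosingCircle(X[m][:,:2].astype(np.float32)*1000))
    m=(p.sum(-1)<150)&(X[...,2]>.115)&(X[...,2]<.135)&(abs(X[...,1]-.06)<.03)&(X[...,0]<.56)
    print(n,'fork',m.sum(),X[m].mean(0) if m.sum() else 0)
E
```

```text
tip [0.49972577 0.05817278 0.125     ]
tip [0.50256064 0.03956788 0.125     ]
side head [0.55899824 0.05779046] ((565.918212890625, 59.75962448120117), (44.202728271484375, 108.77532196044922), 8.87852954864502)
side gripface 170 ((566.5510864257812, 59.07878875732422), (33.94602966308594, 35.62156295776367), 6.7312726974487305)
side cap 84 ((566.6627807617188, 58.91368103027344), 11.989644050598145) [0.56605917 0.05897084 0.20796487]
side disc ((567.240966796875, 58.933345794677734), 70.13471984863281)
side knobtop 45 [0.49679102 0.13007604 0.18373088] ((496.8523864746094, 131.08218383789062), 8.371521949768066)
side fork 68 [0.5209381  0.05144214 0.12496192]
top head [0.56945091 0.05426815] ((568.858642578125, 59.4039421081543), (41.68520736694336, 109.97224426269531), 8.06913948059082)
top gripface 178 ((568.2072143554688, 62.066925048828125), (33.49357986450195, 40.06364059448242), 9.514857292175293)
top cap 0 ((0.0, 0.0), 0.0) [nan nan nan]
top disc ((568.4395751953125, 59.91476058959961), 69.50029754638672)
top knobtop 56 [0.49897424 0.1312026  0.18382073] ((499.11328125, 130.74407958984375), 8.282702445983887)
top fork 16 [0.51509644 0.05225589 0.1259796 ]<stdin>:13: RuntimeWarning: Mean of empty slice.
  ret = um.true_divide(
```

```bash
cat >> h.py <<'E'
from scipy.spatial.transform import Rotation as Ro
AX=np.array([.568,.0595]);YAW=.147
def st():
    s=manip.sense();R=Ro.from_quat(s['tool_rot']).as_matrix()
    j=np.degrees(np.arctan2(R[1,1],R[0,1]))
    print('t',round(s['t'],2),'tcp',s['tcp_pos'].round(4),'jaw',round(j,1),'q',s['q'].round(2),'F',s['force'].round(1),'gap',round(s['finger_gap'],3),'tilt',R[:,2].round(3))
    return s,R,j
def go(p,jaw):
    s,R,j=st();d=R.T@(np.array(p)-s['tcp_pos'])/.4
    tw=-((jaw-j+90)%180-90);print('row',d.round(3),'twist',round(np.radians(tw)/.5,3))
E
python3 -c "
from h import *
go([.498,.131,.242],44.5)"
```

```text
t 0.1 tcp [0.2127 0.587  0.2414] jaw 70.1 q [ 1.04  0.53  1.43 -0.    1.18 -0.18] F [-0.1  0.5 -0.6] gap 0.995 tilt [-0.001 -0.002 -1.   ]
row [-1.059 -0.829 -0.   ] twist 0.893
```

Emit:
move_arm --pt "-0.06 -0.047 0 0.1 60" --pt "-0.13 -0.1 0 0.2 60" --pt "-0.2 -0.157 0 0.3 60" --pt "-0.27 -0.21 0 0.4 60" --pt "-0.34 -0.266 0 0.5 60" --pt "-0.41 -0.32 0 0.6 60" --pt "-0.48 -0.376 0 0.75 60" --pt "-0.53 -0.415 0 0.89 60" --force 30

```text
t: 0.77
tcp_pos: [0.3565, 0.3567, 0.242]
tool_rot: [0.388, 0.922, -0.001, -0.0]
force: [0.8, -0.3, 0.3]
finger_gap: 0.598
```

```bash
python3 -c "
from h import *
go([.498,.131,.242],44.5)"
```

```text
t 0.77 tcp [0.3565 0.3567 0.242 ] jaw 44.3 q [ 0.56  0.37  1.73 -0.    1.05 -0.21] F [ 0.8 -0.3  0.3] gap 0.598 tilt [-0.001 -0.001 -1.   ]
row [-0.651 -0.141  0.001] twist -0.007
```

Emit:
move_arm --pt "-0.09 -0.02 0 0 60" --pt "-0.19 -0.04 0 0 60" --pt "-0.29 -0.063 0 0 60" --pt "-0.39 -0.085 0 0 60" --pt "-0.49 -0.106 0 0 60" --pt "-0.58 -0.125 0 0 60" --pt "-0.64 -0.138 0 0 60" --pt "-0.648 -0.14 0 0 60"

```text
t: 1.43
tcp_pos: [0.5007, 0.1316, 0.2422]
tool_rot: [0.388, 0.922, -0.0, 0.001]
force: [0.2, 0.3, 0.6]
finger_gap: 0.601
```

```bash
python3 - <<'E'
from h import *
go([.498,.131,.157],44.5)
p,d=manip.snapshot("side");cv2.imwrite("pics/s1.png",cv2.resize(p[120:320,180:400,::-1],None,fx=3,fy=3))
p,d=manip.snapshot("top");cv2.imwrite("pics/t1.png",cv2.resize(p[120:320,180:400,::-1],None,fx=3,fy=3))
E
```

```text
t 1.43 tcp [0.5007 0.1316 0.2422] jaw 44.3 q [ 0.04  0.38  1.7  -0.    1.06 -0.73] F [0.2 0.3 0.6] gap 0.601 tilt [ 0.002 -0.001 -1.   ]
row [ 0.004 -0.006  0.213] twist -0.007
```

View pics/s1.png

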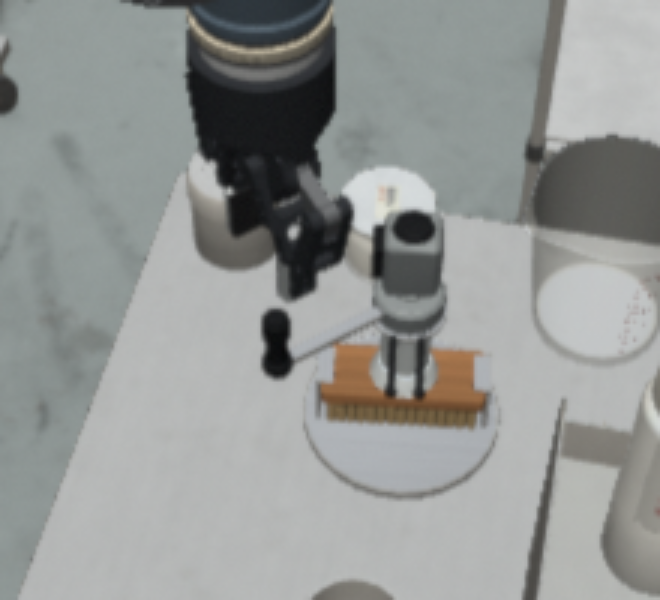

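View pics/t1.png

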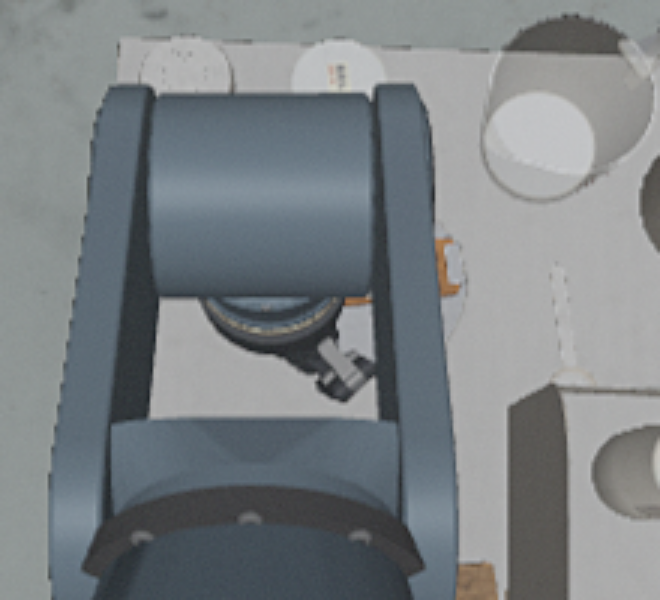

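Emit:
move_arm --pt "0.004 -0.003 0.04 0 60" --pt "0.004 -0.006 0.08 0 60" --pt "0.004 -0.006 0.12 0 60" --pt "0.004 -0.006 0.15 0 60" --pt "0.004 -0.006 0.18 0 60" --pt "0.004 -0.006 0.2 0 60" --pt "0.004 -0.006 0.21 0 60" --pt "0.004 -0.006 0.21 0 60"

```text
t: 2.2
tcp_pos: [0.4937, 0.1356, 0.1576]
tool_rot: [0.385, 0.923, -0.0, -0.001]
force: [-0.2, -0.9, 0.3]
finger_gap: 0.602
```

```bash
python3 - <<'E'
from h import *
go([.498,.131,.157],44.5)
p,d=manip.snapshot("side");cv2.imwrite("pics/s2.png",cv2.resize(p[120:320,180:400,::-1],None,fx=3,fy=3))
E
```

```text
t 2.2 tcp [0.4937 0.1356 0.1576] jaw 44.7 q [ 0.05  0.5   1.79  0.    0.85 -0.73] F [-0.2 -0.9  0.3] gap 0.602 tilt [-0.002  0.    -1.   ]
row [-0.016 -0.001  0.001] twist 0.005
```

View pics/s2.png

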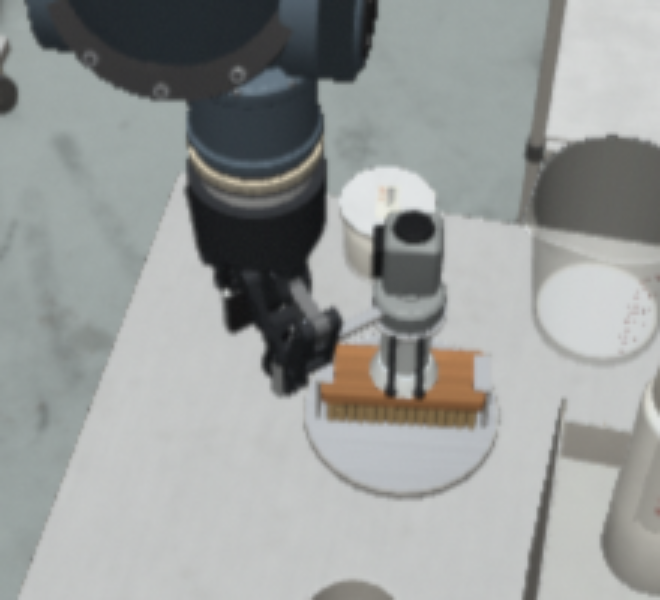

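Emit:
move_arm --pt "-0.014 0 0 0 50" --pt "-0.014 0 0 0 0" --pt "-0.014 0 0 0 0" --pt "-0.014 0 0 0 0" --pt "-0.014 0 0 0 0" --pt "-0.014 0 0 0 0" --pt "-0.014 0 0 0 0" --pt "-0.014 0 0 0 0" --force 25

```text
t: 2.92
tcp_pos: [0.4996, 0.1306, 0.159]
tool_rot: [0.386, 0.922, 0.0, 0.001]
force: [0.7, -1.4, 5.5]
finger_gap: 0.2
```

```bash
python3 - <<'E'
from h import *
s,R,j=st()
# arc rows from present lever angle to target
a0=j+90; r=np.linalg.norm(s['tcp_pos'][:2]-AX);a=np.arctan2(*(s['tcp_pos'][:2]-AX)[::-1]);print('r',r,'ang',np.degrees(a),'a0',a0)
tgt=np.pi+YAW
for k in range(1,15):
    f=k/14;b=a+(tgt-a)*f;d=R.T@np.array([*(AX+r*np.array([np.cos(b),np.sin(b)])-s['tcp_pos'][:2]),0])/.4
    print(k,d.round(3),'tw',round(-(b-a)/.5,3))
E
```

```text
t 2.92 tcp [0.4996 0.1306 0.159 ] jaw 44.6 q [ 0.04  0.51  1.79 -0.    0.85 -0.74] F [ 0.7 -1.4  5.5] gap 0.2 tilt [ 0.002 -0.    -1.   ]
r 0.0986397273198686 ang 133.89792915765597 a0 134.57431567296052
1 [-0.    -0.017 -0.   ] tw -0.136
2 [-0.002 -0.033 -0.   ] tw -0.272
3 [-0.005 -0.05  -0.   ] tw -0.408
4 [-0.008 -0.066 -0.   ] tw -0.544
5 [-0.013 -0.082 -0.   ] tw -0.68
6 [-0.019 -0.098 -0.   ] tw -0.816
7 [-0.026 -0.113 -0.   ] tw -0.952
8 [-0.034 -0.128 -0.   ] tw -1.088
9 [-0.043 -0.142 -0.   ] tw -1.224
10 [-0.053 -0.156 -0.   ] tw -1.359
11 [-0.064 -0.168 -0.   ] tw -1.495
12 [-0.075 -0.18  -0.   ] tw -1.631
13 [-0.088 -0.192 -0.   ] tw -1.767
14 [-0.101 -0.202 -0.   ] tw -1.903
```

Emit:
move_arm --pt "0 -0.017 0 -0.136 0" --pt "-0.002 -0.033 0 -0.272 0" --pt "-0.005 -0.05 0 -0.408 0" --pt "-0.008 -0.066 0 -0.544 0" --pt "-0.013 -0.082 0 -0.68 0" --pt "-0.019 -0.098 0 -0.816 0" --pt "-0.026 -0.113 0 -0.952 0" --pt "-0.026 -0.113 0 -0.952 0"

```text
t: 3.58
tcp_pos: [0.4745, 0.0907, 0.159]
tool_rot: [0.157, 0.988, -0.0, 0.001]
force: [0.3, -3.0, 6.0]
finger_gap: 0.197
```

```bash
python3 - <<'E'
from h import *
s,R,j=st()
r=np.linalg.norm(s['tcp_pos'][:2]-AX);a=np.arctan2(*(s['tcp_pos'][:2]-AX)[::-1]);print('r',r,'ang',np.degrees(a))
tgt=np.pi+YAW;r=.0995
for k in range(1,8):
    f=k/7;b=a+(tgt-a)*f;d=R.T@np.array([*(AX+r*np.array([np.cos(b),np.sin(b)])-s['tcp_pos'][:2]),0])/.4
    print(k,d.round(3),'tw',round(-(b-a)/.5,3))
E
```

```text
t 3.58 tcp [0.4745 0.0907 0.159 ] jaw 71.9 q [-0.04  0.47  1.87 -0.    0.8  -1.3 ] F [ 0.3 -3.   6. ] gap 0.197 tilt [ 0.002 -0.001 -1.   ]
r 0.0985784845030823 ang 161.53553209342905
1 [ 0.002 -0.017 -0.   ] tw -0.134
2 [ 0.    -0.033 -0.   ] tw -0.268
3 [-0.002 -0.05   0.   ] tw -0.402
4 [-0.006 -0.066  0.   ] tw -0.536
5 [-0.011 -0.082  0.   ] tw -0.67
6 [-0.017 -0.097  0.   ] tw -0.804
7 [-0.024 -0.113  0.   ] tw -0.939
```

Emit:
move_arm --pt "0 -0.017 0 -0.136 0" --pt "-0.002 -0.033 0 -0.272 0" --pt "-0.005 -0.05 0 -0.408 0" --pt "-0.008 -0.066 0 -0.544 0" --pt "-0.013 -0.082 0 -0.68 0" --pt "-0.019 -0.098 0 -0.816 0" --pt "-0.026 -0.114 0 -0.95 0" --pt "-0.026 -0.114 0 -0.95 0"

```text
t: 4.25
tcp_pos: [0.4703, 0.0439, 0.159]
tool_rot: [-0.079, 0.997, -0.0, 0.001]
force: [-0.2, -2.3, 6.9]
finger_gap: 0.196
```

```bash
python3 - <<'E'
from h import *
s,R,j=st()
r=np.linalg.norm(s['tcp_pos'][:2]-AX);a=np.arctan2(*(s['tcp_pos'][:2]-AX)[::-1]);print('r',r,'ang',np.degrees(a),'q',a%(2*np.pi)-np.pi-YAW+1.2)
p,d=manip.snapshot("side");cv2.imwrite("pics/s3.png",cv2.resize(p[120:320,180:400,::-1],None,fx=3,fy=3))
E
```

```text
t 4.25 tcp [0.4703 0.0439 0.159 ] jaw 99.1 q [-0.14  0.46  1.89 -0.    0.79 -1.87] F [-0.2 -2.3  6.9] gap 0.196 tilt [ 0.002 -0.001 -1.   ]
r 0.09892576473577956 ang -170.93805324588246 q 1.211160807499764
```

View pics/s3.png

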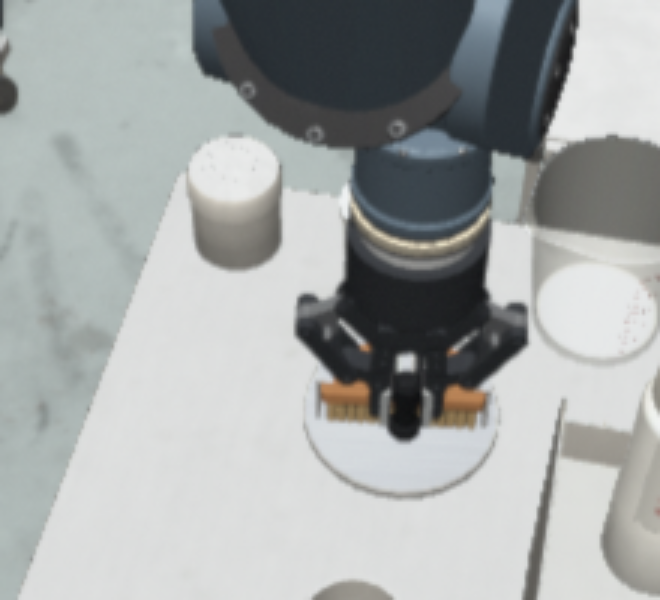

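Emit:
move_arm --pt "0 0 0 0 50" --pt "0 0 0 0 50" --pt "0 0 0 0 50" --pt "0 0 -0.06 0 55" --pt "0 0 -0.14 0 70" --pt "0 0 -0.22 0 75" --pt "0 0 -0.27 0 75" --pt "0 0 -0.27 0 75"

```text
t: 4.97
tcp_pos: [0.472, 0.0452, 0.2702]
tool_rot: [-0.079, 0.997, -0.001, 0.004]
force: [0.0, 1.2, 0.1]
finger_gap: 0.748
```

```bash
python3 - <<'E'
from h import *
p,d=manip.snapshot("side");cv2.imwrite("pics/s4.png",cv2.resize(p[120:320,180:400,::-1],None,fx=3,fy=3))
X=pts('side',d)
m=(X[...,2]>.15)&(X[...,2]<.188)&(np.hypot(X[...,0]-.469,X[...,1]-.045)<.03)
print('knob',m.sum(),X[m].mean(0),X[m].min(0),X[m].max(0))
go([*AX,.26],98.4)
E
```

```text
knob 142 [0.46483309 0.04473635 0.17350749] [0.45898606 0.03658701 0.15041428] [0.47474601 0.05341863 0.18670442]
t 5.02 tcp [0.4707 0.0452 0.2681] jaw 99.1 q [-0.14  0.29  1.77  0.    1.08 -1.87] F [0.6 0.1 0.2] gap 0.749 tilt [ 0.005 -0.    -1.   ]
row [-0.246 -0.003  0.021] twist 0.024
```

View pics/s4.png

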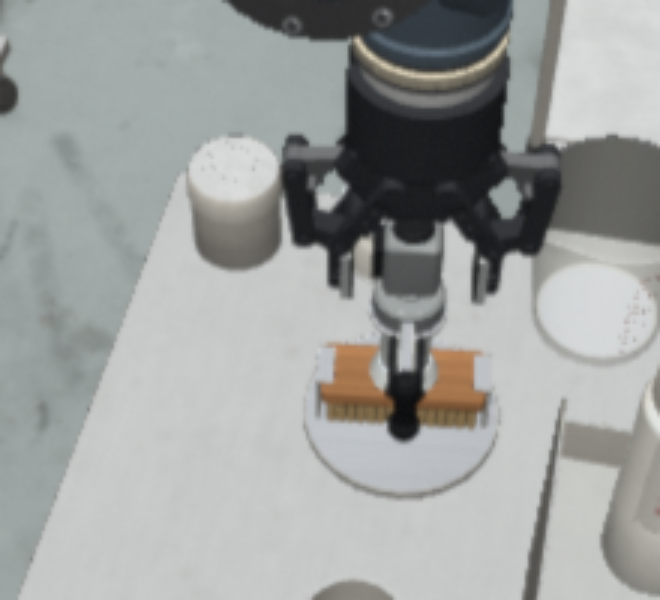

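Emit:
move_arm --pt "-0.04 0 0 0.02 75" --pt "-0.09 0 0 0.02 75" --pt "-0.14 -0.002 0 0.02 75" --pt "-0.19 -0.003 0 0.02 75" --pt "-0.23 -0.003 0 0.02 75" --pt "-0.246 -0.003 0 0.02 75" --pt "-0.246 -0.003 0 0.02 75" --pt "-0.246 -0.003 0 0.02 75"

```text
t: 5.68
tcp_pos: [0.5655, 0.0596, 0.2648]
tool_rot: [-0.074, 0.997, 0.0, -0.002]
force: [-1.0, -0.4, -1.2]
finger_gap: 0.748
```

```bash
python3 - <<'E'
from h import *
p,d=manip.snapshot("side");cv2.imwrite("pics/s5.png",cv2.resize(p[120:320,180:400,::-1],None,fx=3,fy=3))
go([*AX,.172],98.4)
E
```

```text
t 5.73 tcp [0.5653 0.0595 0.2651] jaw 98.5 q [-0.09  0.43  1.55 -0.    1.17 -1.81] F [-0.2  0.7 -1.1] gap 0.749 tilt [-0.004  0.    -1.   ]
row [-0.008 -0.001  0.233] twist 0.004
```

View pics/s5.png

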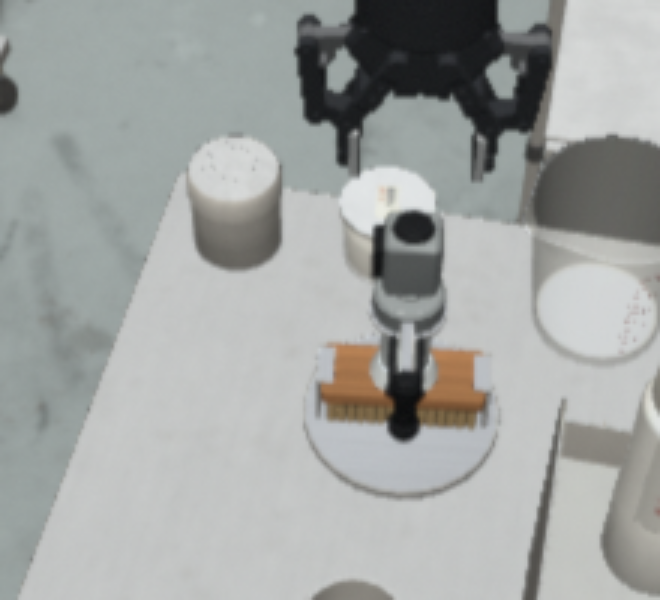

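Emit:
move_arm --pt "-0.006 0 0.03 0 75" --pt "-0.006 0 0.07 0 75" --pt "-0.006 -0.001 0.11 0 75" --pt "-0.006 -0.001 0.15 0 75" --pt "-0.006 -0.001 0.19 0 75" --pt "-0.006 -0.001 0.22 0 75" --pt "-0.006 -0.001 0.233 0 75" --pt "-0.006 -0.001 0.233 0 75"

```text
t: 6.4
tcp_pos: [0.5675, 0.0594, 0.1719]
tool_rot: [-0.074, 0.997, 0.0, -0.002]
force: [-0.1, -0.9, 0.2]
finger_gap: 0.752
```

```bash
python3 - <<'E'
from h import *
p,d=manip.snapshot("side");cv2.imwrite("pics/s6.png",cv2.resize(p[140:300,220:380,::-1],None,fx=3.7,fy=3.7))
go([*AX,.172],98.4)
E
```

```text
t 6.45 tcp [0.5685 0.0593 0.1729] jaw 98.5 q [-0.09  0.55  1.63 -0.    0.96 -1.81] F [ 0.3  0.1 -0.4] gap 0.75 tilt [-0.002  0.    -1.   ]
row [0.001 0.001 0.002] twist 0.003
```

View pics/s6.png

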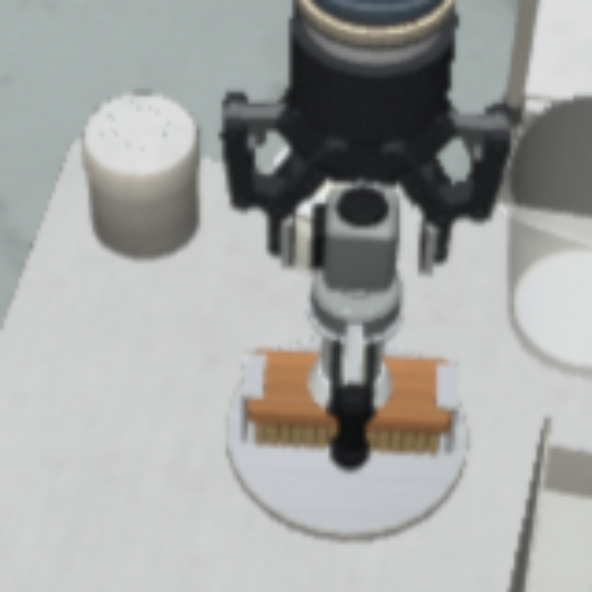

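Emit:
move_arm --pt "0 0 0 0 60" --pt "0 0 0 0 50" --pt "0 0 0 0 40" --pt "0 0 0 0 20" --pt "0 0 0 0 0" --pt "0 0 0 0 0" --pt "0 0 0 0 0" --pt "0 0 0 0 0" --force 40

```text
t: 7.12
tcp_pos: [0.57, 0.0586, 0.1748]
tool_rot: [-0.073, 0.997, -0.0, 0.001]
force: [-1.0, -4.2, 5.9]
finger_gap: 0.416
```

```bash
python3 - <<'E'
from h import *
p,d=manip.snapshot("side");cv2.imwrite("pics/s7.png",cv2.resize(p[140:300,220:380,::-1],None,fx=3.7,fy=3.7))
s,R,j=st();print('width',s['finger_gap']*85)
E
```

```text
t 7.17 tcp [0.57   0.0586 0.1748] jaw 98.4 q [-0.09  0.54  1.63 -0.    0.96 -1.81] F [-1.5 -5.1  5.3] gap 0.414 tilt [ 0.002 -0.    -1.   ]
width 35.173501851571174
```

View pics/s7.png

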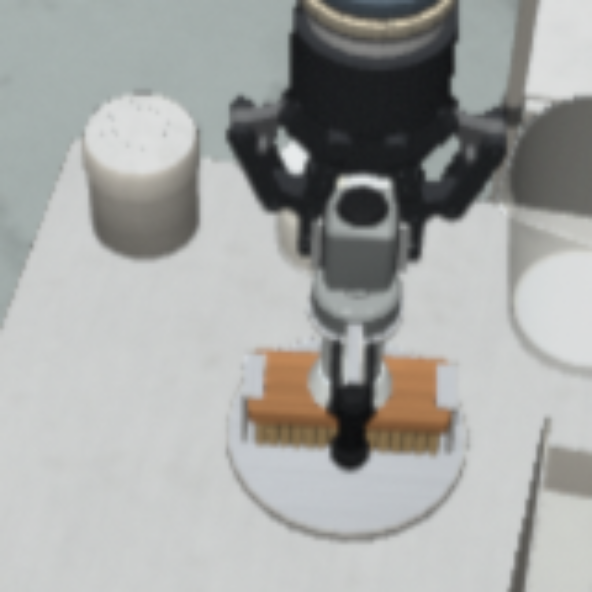

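Emit:
move_arm --pt "0 -0.002 0 0 0" --pt "0 -0.002 -0.015 0 0" --pt "0 -0.002 -0.035 0 0" --pt "0 -0.002 -0.055 0 0" --pt "0 -0.002 -0.075 0 0" --pt "0 -0.002 -0.095 0 0" --pt "0 -0.002 -0.11 0 0" --pt "0 -0.002 -0.12 0 0" --force 50

```text
t: 7.83
tcp_pos: [0.5699, 0.0586, 0.2223]
tool_rot: [-0.074, 0.997, -0.0, 0.001]
force: [2.7, -1.7, -4.0]
finger_gap: 0.414
```

```bash
python3 - <<'E'
from h import *
p,d=manip.snapshot("side");cv2.imwrite("pics/s8.png",cv2.resize(p[140:300,220:380,::-1],None,fx=3.7,fy=3.7))
s,R,j=st()
E
```

```text
t 7.88 tcp [0.5699 0.0586 0.2227] jaw 98.5 q [-0.09  0.48  1.59  0.    1.07 -1.81] F [ 0.9 -1.2 -0.8] gap 0.419 tilt [ 0.002 -0.    -1.   ]
```

View pics/s8.png

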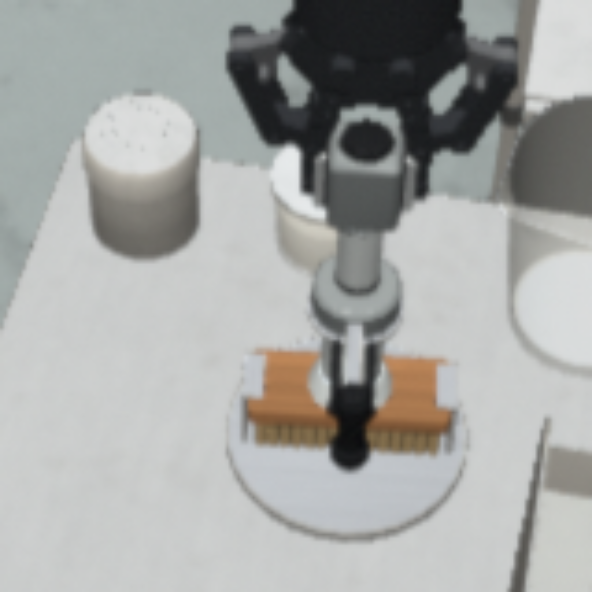

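Emit:
move_arm --pt "0 0 -0.015 0 0" --pt "0 0 -0.035 0 0" --pt "0 0 -0.055 0 0" --pt "0 0 -0.08 0 0" --pt "0 0 -0.105 0 0" --pt "0 0 -0.125 0 0" --pt "0 0 -0.138 0 0" --pt "0 0 -0.14 0 0"

```text
t: 8.55
tcp_pos: [0.5698, 0.0585, 0.2751]
tool_rot: [-0.074, 0.997, 0.0, -0.0]
force: [9.3, 0.0, -20.5]
finger_gap: 0.411
```

```bash
python3 - <<'E'
from h import *
p,d=manip.snapshot("side");cv2.imwrite("pics/s9.png",cv2.resize(p[120:280,220:380,::-1],None,fx=3.7,fy=3.7))
X=pts('side',d)
m=(X[...,2]>.25)&(np.hypot(X[...,0]-.568,X[...,1]-.0595)<.012)&(p.sum(-1)<150)
print('cap top z',m.sum(),np.percentile(X[m][:,2],[10,50,90]))
m=(X[...,2]>.15)&(X[...,2]<.188)&(np.hypot(X[...,0]-.469,X[...,1]-.045)<.03)
print('knob',m.sum(),X[m].mean(0))
s,R,j=st()
E
```

```text
cap top z 186 [0.30690167 0.30945316 0.3626928 ]
knob 142 [0.46476451 0.04471721 0.17362767]
t 8.6 tcp [0.5698 0.0586 0.2751] jaw 98.5 q [-0.09  0.42  1.53  0.    1.19 -1.81] F [  9.4  -1.9 -14.8] gap 0.414 tilt [-0.  0. -1.]
```

View pics/s9.png

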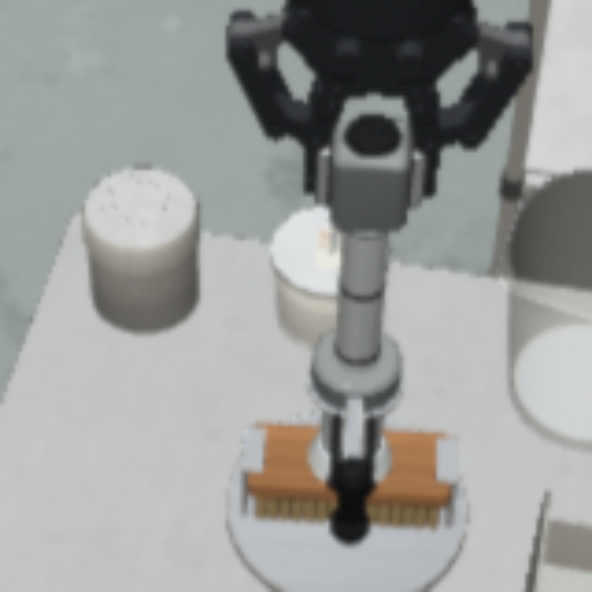

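Emit:
move_arm --pt "0 0 0.003 0 0" --pt "0 0 0.003 0 0" --pt "0 0 0.003 0 0" --pt "0 0 0.003 0 0" --pt "0 0 0.003 0 0" --pt "0 0 0.003 0 0" --pt "0 0 0.003 0 0" --pt "0 0 0.003 0 0"

```text
t: 9.27
tcp_pos: [0.5698, 0.0585, 0.275]
tool_rot: [-0.074, 0.997, 0.0, 0.0]
force: [6.9, -2.0, -10.4]
finger_gap: 0.413
```

```bash
python3 - <<'E'
from h import *
p,d=manip.snapshot("side");X=pts('side',d)
m=(X[...,2]>.25)&(X[...,2]<.33)&(np.hypot(X[...,0]-.568,X[...,1]-.0595)<.012)&(p.sum(-1)<150)
print('cap top z',m.sum(),np.percentile(X[m][:,2],[10,50,90]))
s,R,j=st();print(abs(s['qd']).max())
E
```

```text
cap top z 100 [0.30639079 0.30791921 0.30934254]
t 9.32 tcp [0.5698 0.0586 0.275 ] jaw 98.5 q [-0.09  0.42  1.53  0.    1.19 -1.81] F [  6.   -1.2 -10. ] gap 0.416 tilt [ 0.  0. -1.]
0.002769167140831457
```

```bash
python3 -c "
from station import manip
print(manip.sign_off())"
```

```text
the job is handed in; nothing more can be done
None
```

The job is handed in at about 9.3 s: the lever is over the fork, and the pole is held at the second stop with the button still squeezed. No verdict came back, so this rests on my own checks.

**What I did:** I gripped the knob and swung the lever from about 0.26 to about 1.2 rad. I then gripped the grip across the button, first at 40 N and then 50 N, and pulled the pole up past the first stop to the end of its travel.

**Last checks:**
- **Pole:** the tool had risen 100 mm. The cap top read about 0.308 m by depth (0.309 expected at full travel). There was still about 10 N of pull against the stop, and the joints were almost still, at under 0.003 rad/s.
- **Lever:** the knob did not move during the pull. It stayed over the fork at about 1.2 rad.
- **Button:** the finger gap read about 35 mm, where a fully pressed grip is 38 mm. The same reading came out 1–2 mm low on the 18 mm knob, so I take the button as fully in, but I could not see it or measure its force directly.
- **Other things on the table:** the shaker and tub looked undisturbed in the last picture. The mould was outside that crop, but nothing I did went near it.

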